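# Take the gate key off its spring-keeper peg and put it in the letter rack

## Robot

A 6-joint arm with a two-finger parallel gripper is mounted at the origin on the work surface. World frame = base frame: x ahead of the robot, y to its left, z up, the work surface at z = 0. Lengths are in m, angles in rad, forces in N, time in s.
With the tool pointing down it reaches from about 0.3 to 0.85 m from the base axis. Payload 5.4 kg.
Tool frame: the origin (TCP) lies on the mounting face of the last link; the fingertips stand 173 mm ahead of it and the grasp point (between the pads) lies 155 mm ahead of it; z points along the fingers, y is the line along which they close (so a half turn about z gives the same grasp; the last joint's range is limited). The gripper opens to 85 mm and grips with 20 to 120 N. Pads are 22 mm wide; open, the fingers measure 114 mm over their backs; the gripper's body (76 mm by 85 mm) begins 54 mm behind the grasp point. The pads swing forward as they close: fully open they stand 13 mm farther back than shut.
Start: joints at [0.942, 0.158, 1.597, -0, 1.386, -0.21], TCP at [0.234, 0.525, 0.405] pointing down, gripper open.
Joint ranges: [-2.91, 2.91], [-0.94, 2.29], [0.18, 2.7], [-1.29, 4.43], [0.17, 2.64], [-3, 3]. Speed limits (rad/s): [2.57, 2.57, 3.14, 3.14, 3.14, 3.14].

## Interface

Orientations are given as a unit quaternion [w, x, y, z].
In Python, from workcell import r gives the robot as it stands.
- The arm moves only by the tool play_rows, never from a script. Its argument "series" is a list that holds one entry, the list of rows, each a list of 7 numbers: the shift along the tool's x, y, z in mm, then the turn, a rotation vector about the tool's x, y, z in rad, then the finger opening in mm, from 0 to 85.4. A call has 1 to 10 rows; each row shifts and turns the commanded pose from where the row before left it, along the tool's axes as they then stand; what a row does not reach is not made up. A row lasts 1/8 s, in which the tool goes at most 62.5 mm and 10.7 degrees, less where a joint would pass 70% of its speed; a pose out of reach is approached as far as the arm can. A call is refused whole if a number of a shift passes 62.5 or a number of a turn 0.188, either way. A call with a gripper value outside its range is refused whole. The fingers move at their own pace and stop on an object; "grip_force" is the grip in N (left out, the last holds). Time passes only in rows, so rows that do not move let the fingers close. It gives the time, the measured TCP pose, the force, the opening and the grip force at its end, in the units of the state.
- r.sense(): the state, without advancing time (a new reading comes with each control period).
- r.capture(name): name is "scene" or "side" or "wrist"; returns the picture (420x560x3 uint8, red, green, blue); there is no depth.
- r.calibration(name): a dict with "fovy" (degrees; the focal length in pixels is half the picture's height over the tangent of half this angle, whatever the lens; pixels are square), "cx", "cy" (the principal point, pixels), "eye" and "rotation" of the camera in the world. Camera axes: x right, y up, looking along -z (the intrinsics and any distortion apply to the point x, -y, -z); pixel columns grow to the right and rows downward; lengths in m; the calibration is good to about 2 mm. A picture is of the moment at which its call begins: read the wrist's pose just before it. calibration takes no time and is no camera call; for the wrist camera it gives the pose at the moment of the call.
- r.hand_in(): hands the job in; it is judged then, once.
The state is a dict: "time_s": time; "qpos": joint angles; "joint_velocities": joint speeds; "joint_efforts": joint torques, N m; "eef_pos": TCP position; "eef_rot": TCP orientation; "contact_force": force on the tool from outside, world axes, zero at the start; "ft_torque": the same for the moment, N m; "finger_gap": finger opening in m; "finger_force": force on a finger pad.
Only numpy, scipy, OpenCV 4.12 (cv2) and the standard library are available. Lean on these libraries where they do the work, as an engineer would, in place of code of your own. Each camera call takes 0.05 s, during which the arm holds its last target. There are 200 camera calls.

## Task

On the key stand, take the key on the straight rectangular paddle off its peg: press that peg's sprung keeper down, keep it down while you draw the paddle off over it, without forcing the keeper, the peg or the paddle, then stand the paddle upright in the empty pocket of the letter rack, setting it down gently. Leave the key on the round paddle hanging and the spectacle case and glass paperweight where they are.

Things in the scene. Friction and masses are not known exactly. Their poses are not given: they have to be found in the camera images.
- key_stand: Fixed key stand: steel base 150 x 190 x 12 mm, two uprights and a wooden cross rail (front face at x = +60 mm, top at z = 186 mm). Two level steel pegs are clamped in slots in the rail at y = +50 and y = -50 mm, by hand, so their flat tops stand anywhere between z = 164 and 176 mm. Origin on the desk; the pegs point along local -x, roughly to the robot; z up.
- keeper_gate (a joint): Sprung keeper of the peg with the rectangular paddle, rad: 0 shut (nose 16 mm above the peg's flat top), 0.43 nose flush with the top, 0.46 stop. The peg is 14 mm wide, its tip at the stand's x = -62 mm; its outer half is a channel 8 mm wide holding the keeper, an arm on a pin at x = -52 mm, 3 mm below the top, rising inward to its nose, which begins at x = -12 mm, 6.5 mm wide.
- keeper_round (a joint): The same keeper on the other peg. Both: the spring takes about 2 N at first and 4 to 6 N with the nose flush; a fingertip wider than the channel then meets the peg's rigid sides. It is a light part: 18 N on a keeper or peg is too much. A paddle pulled against the raised nose only locks it; with the nose less than about 1 mm proud it slides out over it.
- gate_key_mid (a point): Centre, half-way up, of the key to take: plywood paddle, straight rectangle 60 mm wide (y), 120 tall (z), 8 thick (x), a steel key riveted on its lower front (-x), 60 to 130 g. It hangs loose on either peg, 2 to 14 mm inward of the nose, by a hole 20 mm wide and 21 high whose top edge is 28 mm below the paddle's top. Those 28 mm stand above the peg, to be pinched front to back from above.
- round_key_hole (a point): The other key, on a paddle that ends in a disc 68 mm across (126 mm tall, stem 44 mm wide, 8 mm thick); it hangs on the other peg and stays there. This point is the top edge of its hole, 28 mm below its top.
- pocket (a point): Middle of the floor of the empty pocket of the letter rack (light wood, fixed, 88 x 136 mm, walls up to 73 mm above the desk). The floor is 5 mm above the desk; the pocket is 34 mm wide along x and 126 mm long along y. The pocket behind it (+x) is full of envelopes up to 83 mm above the desk. z up.
- spectacle_case: Grey spectacle case, 64 x 150 x 41 mm, lying loose on the desk; origin under its centre. Bystander.
- paperweight: Glass paperweight, a dome 68 mm across and 56 mm high, loose on the desk; origin under its centre. Bystander.
Not all that is in view belongs to the job. Leave any green look-alike of the part that bears gate_key_mid alone.

How it is judged:
On the way, in this order (a step that is already met when the one before it is completed fails the run):
1. the keeper in front of the rectangular paddle is pressed down to within about 4 mm of flush while the paddle still hangs on that peg (value of joint keeper_gate above 0.33 rad and x of gate_key_mid in the frame of key_stand above -0.03 m), for 0.1 s.
2. the rectangular paddle is drawn clear off the front of its peg (x of gate_key_mid in the frame of key_stand below -0.07 m), for 0.1 s.
At the end, for the whole second after the job is handed in: The rectangular paddle stands in the empty pocket of the letter rack, right way up (leaning at most 0.5 rad), its centre 40 to 70 mm above the pocket's floor and within 25 mm of the pocket's middle across and 50 mm along it, at rest and released (x of gate_key_mid in the frame of pocket between -0.025 and 0.025 m and y of gate_key_mid in the frame of pocket between -0.05 and 0.05 m and z of gate_key_mid in the frame of pocket between 0.04 and 0.07 m and angle between gate_key_mid's own z axis and vertical below 0.5 rad and linear speed of gate_key below 0.02 m/s); the robot touches nothing.
It fails at once if the fingers push harder than 18 N on the peg or its keeper, or on the stand (contact force between the fingers and peg_gate above 18 N or contact force between the fingers and peg_round above 18 N or contact force between the fingers and key_stand above 18 N).
It fails at once if the paddle is forced against its peg or keeper with more than 18 N (contact force between gate_key and peg_gate above 18 N).
It fails at once if the paddle is dropped or rammed into the letter rack (more than 25 N) (contact force between gate_key and letter_rack above 25 N).
It fails at once if the round paddle is displaced by more than 25 mm or comes off (distance of round_key_hole from where it was at the start of the episode above 0.025 m).
It fails at once if the spectacle case or the paperweight is moved by more than 25 mm (distance of any of spectacle_case, paperweight from where it was at the start of the episode above 0.025 m).
It also fails if it takes over 67 s, if anything falls off the work surface, if the arm or the gripper's body presses on something with over 40 N, if the wrist force passes 120 N, or if a joint passes its speed limit or range.

## Working session

There is one attempt and no reset: what is moved stays moved. The work goes in short steps, Python scripts to look and compute and a tool call to move; the robot and the scene stay as the last step left them, time stands still between calls to the robot, and variables do not carry over. Pictures are saved under pics/ and viewed, at most 11 in all, crops included, and the job is handed in when it is done.

Besides the shell and the picture viewer there is one more tool, called after "Emit:" as name([rows], argument=value, ...), one row to a line, values as JSON. play_rows: Moves the arm, as the interface text tells. Its arguments: {"type":"object","properties":{"series":{"type":"array"},"grip_force":{"type":"number"}},"required":["series"]}

```bash
mkdir -p pics; cat > h.py <<'E'
from workcell import r
import numpy as np, cv2
def save(cam,name):
    c=r.calibration(cam); im=r.capture(cam); cv2.imwrite(f'pics/{name}.png',im[:,:,::-1]); return c,im
E
python3 - <<'E'
from h import *
ims=[]
for c in ("scene","side"):
    k,im=save(c,c); print(c,k); 
k,im=save("wrist","wrist"); print(k)
print(r.sense())
a=cv2.imread('pics/scene.png');b=cv2.imread('pics/side.png')
E
```

```text
scene {'fovy': 55.72005386990216, 'cx': 285.3869986806399, 'cy': 205.10456289974044, 'eye': array([0.86563752, 0.25189886, 0.73238707]), 'rotation': array([0.44394138, 0.16342063, 0.29037973, 0.83179887])}
side {'fovy': 57.64902679962984, 'cx': 280.92522203690146, 'cy': 208.90383366738604, 'eye': array([ 0.2560417, -0.5372976,  0.644863 ]), 'rotation': array([ 0.89722114,  0.40018648, -0.0737696 , -0.17147315])}
{'fovy': 66.59020634315426, 'cx': 282.37766331454253, 'cy': 212.37484514639578, 'eye': array([0.16644689, 0.55393267, 0.37211465]), 'rotation': array([ 0.82974946, -0.12173401, -0.0783103 ,  0.53904004])}
{'time_s': 0.15, 'qpos': array([ 9.41916484e-01,  1.58886769e-01,  1.59791453e+00, -3.28353772e-05,
        1.38621495e+00, -2.10129077e-01]), 'joint_velocities': array([ 0.00407794, -0.00291153, -0.00304226,  0.00162752,  0.00302644,
        0.00031384]), 'joint_efforts': array([ 1.32276800e-03, -3.96374595e+01, -3.31786072e+01, -2.59417993e-04,
        5.46718933e-03, -1.25139988e-05]), 'eef_pos': array([0.23371666, 0.52512534, 0.403967  ]), 'eef_rot': array([-2.75183614e-04,  2.07845953e-01,  9.78161312e-01, -6.56651449e-04]), 'contact_force': array([-0.26480939, -0.01743248,  0.36056541]), 'ft_torque': array([-0.01657352,  0.01514543,  0.02270972]), 'finger_force': 0.0, 'finger_gap': 0.08547246549308002}
```

View pics/scene.png

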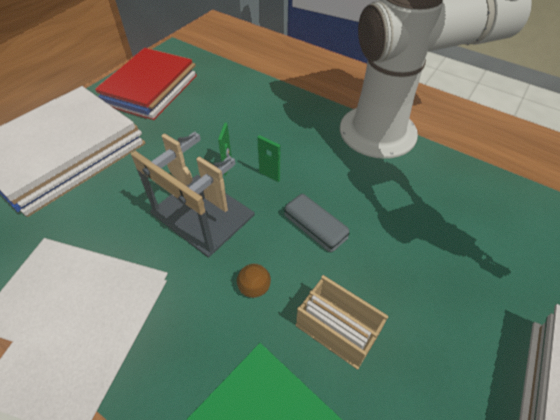

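View pics/side.png

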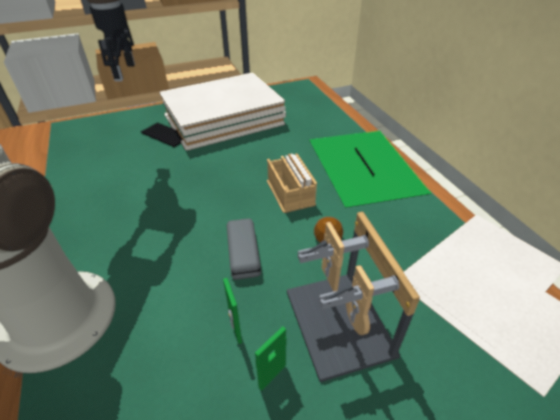

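```bash
python3 - <<'E'
import cv2
a=cv2.imread('pics/scene.png');b=cv2.imread('pics/side.png')
cv2.imwrite('pics/sc.png',cv2.resize(a[115:265,125:325],None,fx=4,fy=4,interpolation=2))
cv2.imwrite('pics/sd.png',cv2.resize(b[205:385,215:425],None,fx=3.33,fy=3.33,interpolation=2))
E
```

```text
(no output)
```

View pics/sc.png

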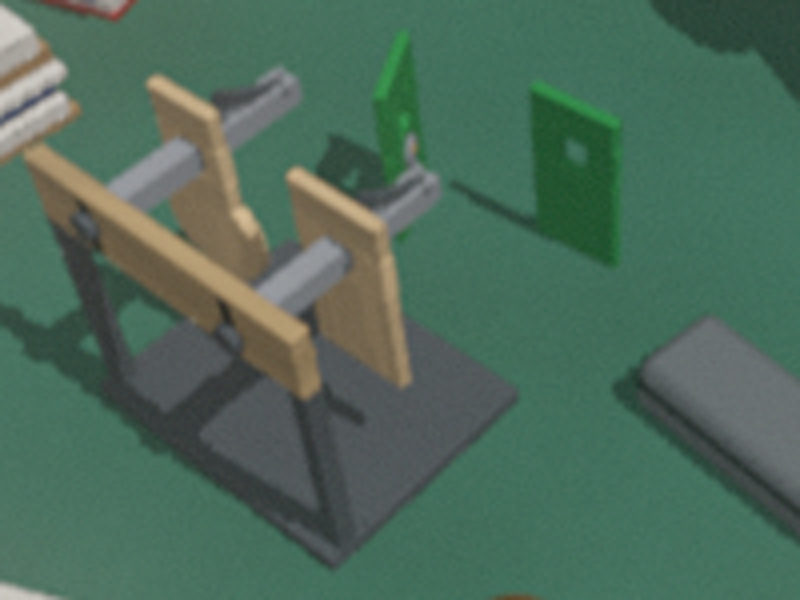

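View pics/sd.png

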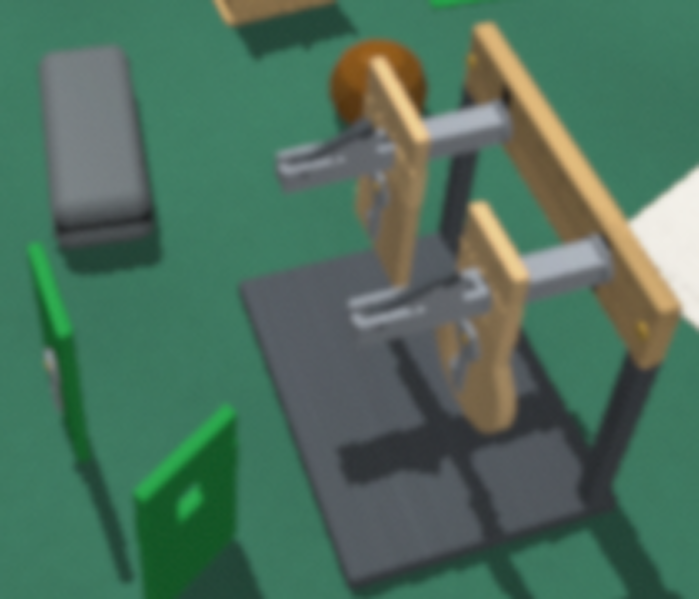

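```bash
cat >> h.py <<'E'
from scipy.spatial.transform import Rotation as R
from scipy.optimize import least_squares
def proj(c,P):
    f=210/np.tan(np.radians(c['fovy'])/2); q=c['rotation']
    p=(np.atleast_2d(P)-c['eye'])@R.from_quat([q[1],q[2],q[3],q[0]]).as_matrix()
    return np.c_[c['cx']+f*p[:,0]/-p[:,2], c['cy']+f*p[:,1]/p[:,2]]
def Z(a): return R.from_euler('z',a).as_matrix()
def ray(c,u,v):
    f=210/np.tan(np.radians(c['fovy'])/2); q=c['rotation']
    return R.from_quat([q[1],q[2],q[3],q[0]]).apply([(u-c['cx'])/f,-(v-c['cy'])/f,-1])
E
python3 - <<'E'
from h import *
C={n:r.calibration(n) for n in('scene','side')}
sc=lambda u,v:(125+u/4,115+v/4)
sd=lambda u,v:(215+u/3.333,205+v/3.333)
# cam, local (z None-> hg / hr)
o=[('scene',(-.075,.095,.012),sc(517,397)),('scene',(.075,-.095,.012),sc(105,385)),('scene',(.075,.095,0),sc(337,566)),
('side',(-.075,.095,.012),sd(240,285)),('side',(-.075,-.095,.012),sd(350,575)),('side',(.075,-.095,.012),sd(612,502)),
('scene',(-.062,.057,'g'),sc(439,180)),('side',(-.062,.043,'g'),sd(285,163)),('side',(-.062,-.057,'r'),sd(358,316)),('side',(-.062,-.043,'r'),sd(349,300)),('side',(-.062,.057,'g'),sd(278,153)),('scene',(-.062,-.043,'r'),sc(299,82))]
def res(p,s=1):
    out=[]
    for cam,l,uv in o:
        z={'g':p[3],'r':p[4]}.get(l[2],l[2])
        P=Z(p[2])@np.array([l[0],l[1],z])+[p[0],p[1],0]
        out.append(proj(C[cam],P)[0]-uv)
    return np.array(out).ravel()
s=least_squares(res,[.5,-.1,0,.17,.17])
print(s.x.round(4)); print(s.fun.reshape(-1,2).round(1))
np.save('stand.npy',s.x)
a=cv2.imread('pics/scene.png')[265:375,285:400];b=cv2.imread('pics/side.png')[145:218,255:330]
A=cv2.resize(a,(400,383),interpolation=2);B=cv2.resize(b,(393,383),interpolation=2)
cv2.imwrite('pics/rack.png',np.hstack([A,B])); print(400/115,393/75)
E
```

```text
[ 0.4967 -0.2081 -0.0943  0.1643  0.1734]
[[ 1.2 -2.1]
 [-1.4 -1. ]
 [-0.4  1.9]
 [-2.2 -2.4]
 [-2.6  1. ]
 [-0.  -1.2]
 [-1.   0.2]
 [ 0.9  1.5]
 [ 0.9  1.6]
 [ 0.3 -1.3]
 [ 0.4 -1.5]
 [-1.1 -0. ]]
3.4782608695652173 5.24
```

View pics/rack.png

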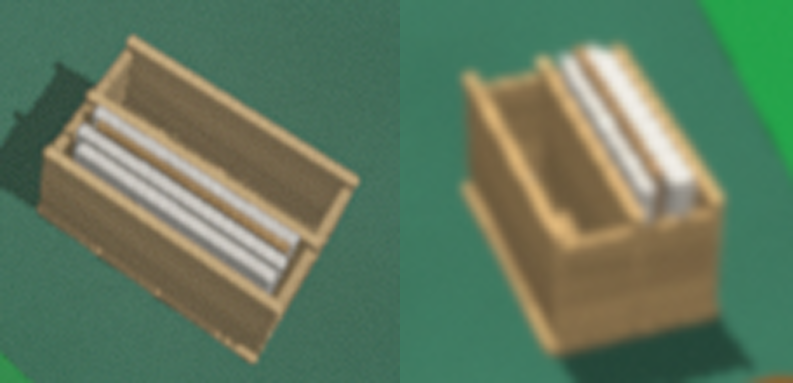

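```bash
python3 - <<'E'
from h import *
C={n:r.calibration(n) for n in('scene','side')}
sc=lambda u,v:(285+u/3.478,265+v/3.478)
sd=lambda u,v:(255+(u-400)/5.24,145+v/5.24)
a,b,h=.044,.068,.073
o=[('scene',(-a,-b,h),sc(131,38)),('scene',(-a,b,h),sc(358,181)),('scene',(a,-b,h),sc(45,150)),('scene',(a,b,h),sc(278,312)),('scene',(a,-b,0),sc(40,210)),('scene',(a,b,0),sc(255,360)),
('side',(-a,b,h),sd(467,75)),('side',(-a,-b,h),sd(568,245)),('side',(a,-b,h),sd(722,198)),('side',(a,b,h),sd(622,47)),('side',(-a,-b,0),sd(552,353)),('side',(a,-b,0),sd(718,318)),('side',(-a,b,0),sd(465,188))]
def res(p):
    return np.array([proj(C[c],Z(p[2])@np.array(l)+[p[0],p[1],0])[0]-uv for c,l,uv in o]).ravel()
s=least_squares(res,[.6,.1,0]); print(s.x.round(4)); print(s.fun.reshape(-1,2).round(1))
for cam,uv in(('scene',(253,281)),('side',(329,232))): # paperweight mid ~z .028
    d=ray(C[cam],*uv);e=C[cam]['eye'];print(cam,'pw',(e+d*(.025-e[2])/d[2]).round(3))
for cam,uvs in(('scene',((282,208),(312,195),(349,232),(328,248))),('side',((230,222),(253,222),(262,272),(232,275)))): 
    for uv in uvs:
        d=ray(C[cam],*uv);e=C[cam]['eye'];print(cam,'case',(e+d*(.03-e[2])/d[2]).round(3))
p=np.load('stand.npy')
# paddle top (rear face, z=top+.028) scene crop: (290,172),(385,232); green tops at z .12
for u,v in((290,172),(385,232)):
    d=ray(C['scene'],125+u/4,115+v/4);e=C['scene']['eye'];w=e+d*(p[3]+.026-e[2])/d[2];print('paddle',w.round(4),(Z(p[2]).T@(w-[p[0],p[1],0])).round(4))
for u,v in((372,62),(425,140)):
    d=ray(C['side'],215+u/3.333,205+v/3.333);e=C['side']['eye'];w=e+d*(p[3]+.028-e[2])/d[2];print('paddle side',w.round(4),(Z(p[2]).T@(w-[p[0],p[1],0])).round(4))
for u,v in((533,85),(620,125),(376,100),(408,35)):
    d=ray(C['scene'],125+u/4,115+v/4);e=C['scene']['eye'];print('green',(e+d*(.12-e[2])/d[2]).round(3))
E
```

```text
[ 0.5625  0.1815 -0.0388]
[[ 0.1 -1.8]
 [ 0.5 -2.2]
 [-2.   1.8]
 [-0.7  1.5]
 [-1.9  0.8]
 [-1.   1.3]
 [-2.  -0.1]
 [-3.9 -1.7]
 [ 0.9 -0.4]
 [-0.3 -1.1]
 [-0.9  0.4]
 [-0.1 -0.8]
 [-0.8  0.4]]
scene pw [ 0.581 -0.002  0.025]
side pw [ 0.579 -0.009  0.025]
scene case [ 0.399 -0.055  0.03 ]
scene case [ 0.328 -0.019  0.03 ]
scene case [0.372 0.102 0.03 ]
scene case [0.433 0.084 0.03 ]
side case [0.377 0.101 0.03 ]
side case [0.427 0.081 0.03 ]
side case [ 0.398 -0.065  0.03 ]
side case [ 0.339 -0.049  0.03 ]
paddle [ 0.4945 -0.1886  0.1903] [-0.004   0.0193  0.1903]
paddle [ 0.4997 -0.1255  0.1903] [-0.0048  0.0826  0.1903]
paddle side [ 0.4968 -0.1321  0.1923] [-0.007   0.0757  0.1923]
paddle side [ 0.4963 -0.1895  0.1923] [-0.0021  0.0185  0.1923]
green [ 0.314 -0.178  0.12 ]
green [ 0.314 -0.118  0.12 ]
green [ 0.375 -0.244  0.12 ]
green [ 0.32  -0.265  0.12 ]
```

```bash
cat >> h.py <<'E'
def plan(target,yaw,n,grip):
    """rows to bring the TCP to target, tool pointing down with tool y at world angle yaw"""
    s=r.sense(); q=s['eef_rot']; R0=R.from_quat([q[1],q[2],q[3],q[0]])
    y=np.array([np.cos(yaw),np.sin(yaw),0]); z=np.array([0,0,-1.]); T=R.from_matrix(np.c_[np.cross(y,z),y,z])
    d=(np.array(target)-s['eef_pos'])/n; w=(R0.inv()*T).as_rotvec()
    out=[]
    for i in range(n):
        Ri=R0*R.from_rotvec(w*i/n)
        out.append([*(Ri.inv().apply(d)*1000).round(1).tolist(),*(w/n).round(4).tolist(),grip])
    print('at',s['time_s'],s['eef_pos'].round(4),'F',s['contact_force'].round(1),'gap',s['finger_gap']*1000)
    for o in out: print(o)
E
python3 -c "
from h import *
plan([.498,-.158,.436],-.0943,16,30)"
```

```text
at 0.15 [0.2337 0.5251 0.404 ] F [-0.3 -0.   0.4] gap 85.47246549308002
[-32.5, -32.3, -2.0, -0.0001, 0.0, 0.0779, 30]
[-34.9, -29.7, -2.0, -0.0001, 0.0, 0.0779, 30]
[-37.1, -26.9, -2.0, -0.0001, 0.0, 0.0779, 30]
[-39.0, -23.9, -2.0, -0.0001, 0.0, 0.0779, 30]
[-40.8, -20.8, -2.0, -0.0001, 0.0, 0.0779, 30]
[-42.3, -17.6, -2.0, -0.0001, 0.0, 0.0779, 30]
[-43.5, -14.2, -2.0, -0.0001, 0.0, 0.0779, 30]
[-44.5, -10.8, -2.0, -0.0001, 0.0, 0.0779, 30]
[-45.2, -7.3, -2.0, -0.0001, 0.0, 0.0779, 30]
[-45.6, -3.7, -2.0, -0.0001, 0.0, 0.0779, 30]
[-45.8, -0.2, -2.0, -0.0001, 0.0, 0.0779, 30]
[-45.7, 3.4, -2.0, -0.0001, 0.0, 0.0779, 30]
[-45.3, 6.9, -2.0, -0.0001, 0.0, 0.0779, 30]
[-44.6, 10.4, -2.0, -0.0001, 0.0, 0.0779, 30]
[-43.6, 13.9, -2.0, -0.0001, 0.0, 0.0779, 30]
[-42.4, 17.2, -2.0, -0.0001, 0.0, 0.0779, 30]
```

Emit:
play_rows([
  [[-32.5,-32.3,-2,0,0,0.0779,30],[-34.9,-29.7,-2,0,0,0.0779,30],[-37.1,-26.9,-2,0,0,0.0779,30],[-39,-23.9,-2,0,0,0.0779,30],[-40.8,-20.8,-2,0,0,0.0779,30],[-42.3,-17.6,-2,0,0,0.0779,30],[-43.5,-14.2,-2,0,0,0.0779,30],[-44.5,-10.8,-2,0,0,0.0779,30],[-45.2,-7.3,-2,0,0,0.0779,30],[-45.6,-3.7,-2,0,0,0.0779,30]],
])

```text
time_s: 1.4
eef_pos: [0.3991, 0.0968, 0.4246]
eef_rot: [0.0, 0.565, 0.825, 0.0]
contact_force: [0.5, 0.2, -0.7]
finger_gap: 0.0299
finger_force: 0.0
```

Emit:
play_rows([
  [[-45.8,-0.2,-2,0,0,0.0779,30],[-45.7,3.4,-2,0,0,0.0779,30],[-45.3,6.9,-2,0,0,0.0779,30],[-44.6,10.4,-2,0,0,0.0779,30],[-43.6,13.9,-2,0,0,0.0779,30],[-42.4,17.2,-2,0,0,0.0779,30],[0,0,0,0,0,0,30],[0,0,0,0,0,0,30]],
])

```text
time_s: 2.4
eef_pos: [0.4979, -0.1577, 0.4362]
eef_rot: [-0.001, 0.74, 0.673, -0.0]
contact_force: [-0.3, -0.0, -0.6]
finger_gap: 0.0301
finger_force: 0.0
```

```bash
python3 - <<'E'
from h import *
s=r.sense();print(s['time_s'],s['eef_pos'],s['eef_rot'],s['finger_gap'],s['contact_force'])
k,im=save('wrist','w1');print(k)
import pickle;pickle.dump(k,open('w1.pkl','wb'))
E
```

```text
2.4 [ 0.4978582  -0.15767629  0.43623671] [-6.92220746e-04  7.39521083e-01  6.73133039e-01 -3.09290168e-05] 0.030089345877258106 [-0.281912   -0.00099426 -0.59212185]
{'fovy': 66.59020634315426, 'cx': 282.37766331454253, 'cy': 212.37484514639578, 'eye': array([ 0.5042862 , -0.08568977,  0.4045952 ]), 'rotation': array([ 0.98842653, -0.14425807,  0.00745193, -0.04633646])}
```

View pics/w1.png

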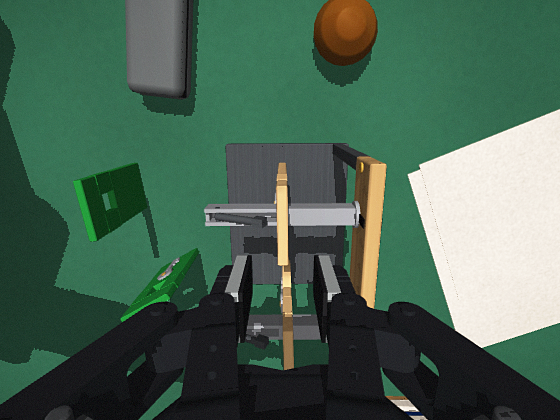

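```bash
python3 - <<'E'
from h import *
import pickle
k=pickle.load(open('w1.pkl','rb'));p=np.load('stand.npy')
def at(u,v,z):
    d=ray(k,u,v);e=k['eye'];w=e+d*(z-e[2])/d[2];return np.r_[w[:2],(Z(p[2]).T@(w-[p[0],p[1],0]))[:2]].round(4)
for h in(.164,.170,.176):
    print('h',h,'tip',at(205,205.5,h),at(205,220.5,h),'nose',at(267,222,h+.016),'padtop',at(278.5,163,h+.028),at(287,163,h+.028),at(278,265,h+.028),at(288,265,h+.028))
print('rail',at(358,158,.186),at(385,163,.186),at(352,300,.186),'base',at(228,144,.012),at(333,144,.012),at(230,282,.012))
print('fit tip proj',proj(k,Z(p[2])@np.array([-.062,.05,p[3]])+[p[0],p[1],0]))
im=cv2.imread('pics/w1.png')[140:360,190:400]; cv2.imwrite('pics/w1c.png',cv2.resize(im,None,fx=2.7,fy=2.7,interpolation=2))
E
```

```text
h 0.164 tip [ 0.4376 -0.1459 -0.0646  0.0564] [ 0.4356 -0.1581 -0.0655  0.0441] nose [ 0.4857 -0.1587 -0.0156  0.0482] padtop [ 0.4987 -0.1145 -0.0068  0.0934] [ 0.5043 -0.1151 -0.0012  0.0934] [ 0.4911 -0.1884 -0.0074  0.0191] [ 4.984e-01 -1.891e-01 -1.000e-04  1.910e-02]
h 0.17 tip [ 0.4393 -0.1444 -0.0631  0.058 ] [ 0.4373 -0.1563 -0.0639  0.046 ] nose [ 0.4862 -0.1568 -0.0153  0.0502] padtop [ 0.4989 -0.1137 -0.0067  0.0942] [ 0.5043 -0.1142 -0.0012  0.0942] [ 0.4915 -0.1855 -0.0073  0.022 ] [ 4.985e-01 -1.862e-01 -2.000e-04  2.210e-02]
h 0.176 tip [ 0.441  -0.1429 -0.0616  0.0597] [ 0.4391 -0.1545 -0.0624  0.048 ] nose [ 0.4867 -0.1548 -0.015   0.0522] padtop [ 0.499  -0.1129 -0.0066  0.095 ] [ 0.5043 -0.1134 -0.0013  0.095 ] [ 0.4919 -0.1826 -0.0072  0.025 ] [ 4.987e-01 -1.832e-01 -3.000e-04  2.500e-02]
rail [ 0.5526 -0.117   0.0471  0.096 ] [ 0.5708 -0.1221  0.0657  0.0926] [ 0.5451 -0.2263  0.0499 -0.0136] base [ 0.4356 -0.1105 -0.07    0.0914] [ 0.5615 -0.1224  0.0565  0.0915] [ 0.412  -0.2947 -0.0762 -0.0941]
fit tip proj [[208.80923782 213.46998991]]
```

View pics/w1c.png

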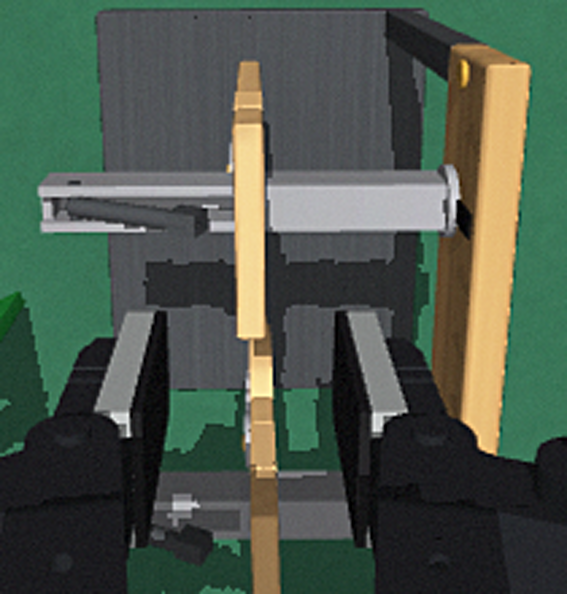

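```bash
python3 - <<'E'
from h import *
import pickle
k=pickle.load(open('w1.pkl','rb'));p=np.load('stand.npy')
def at(u,v,z):
    d=ray(k,u,v);e=k['eye'];w=e+d*(z-e[2])/d[2];return np.r_[w[:2],(Z(p[2]).T@(w-[p[0],p[1],0]))[:2]].round(4)
c=lambda u,v:(190+u/2.7,140+v/2.7)
for h in(.160,.164,.170,.176):
    a=at(*c(235,125),h+.028);b=at(*c(235,338),h+.028);a2=at(*c(264,125),h+.028);b2=at(*c(266,338),h+.028)
    print('h',h,'paddle w',np.hypot(*(a-b)[:2]).round(4),'thick',np.hypot(*(a-a2)[:2]).round(4),'front',a,b,'mid',((a+b+a2+b2)/4).round(4), 'peg',at(*c(40,186),h),at(*c(40,232),h),'nose',at(*c(208,220),h+.016))
E
```

```text
h 0.16 paddle w 0.0598 thick 0.0074 front [ 0.496  -0.1309 -0.0079  0.0768] [ 0.4901 -0.1904 -0.0082  0.017 ] mid [ 0.497  -0.161  -0.0041  0.0469] peg [ 0.4359 -0.1497 -0.066   0.0525] [ 0.4336 -0.1638 -0.067   0.0382] nose [ 0.4854 -0.1596 -0.0158  0.0473]
h 0.164 paddle w 0.0587 thick 0.0072 front [ 0.4962 -0.1301 -0.0078  0.0776] [ 0.4904 -0.1885 -0.0081  0.019 ] mid [ 0.4972 -0.1597 -0.004   0.0483] peg [ 0.437  -0.1486 -0.065   0.0536] [ 0.4347 -0.1626 -0.0659  0.0395] nose [ 0.4857 -0.1583 -0.0156  0.0486]
h 0.17 paddle w 0.057 thick 0.007 front [ 0.4964 -0.1289 -0.0077  0.0789] [ 0.4908 -0.1856 -0.008   0.0219] mid [ 0.4974 -0.1576 -0.004   0.0504] peg [ 0.4387 -0.147  -0.0634  0.0554] [ 0.4365 -0.1606 -0.0644  0.0416] nose [ 0.4862 -0.1564 -0.0152  0.0506]
h 0.176 paddle w 0.0554 thick 0.0069 front [ 0.4966 -0.1276 -0.0076  0.0802] [ 0.4912 -0.1827 -0.0079  0.0248] mid [ 0.4976 -0.1555 -0.004   0.0525] peg [ 0.4404 -0.1455 -0.0619  0.0571] [ 0.4382 -0.1587 -0.0628  0.0437] nose [ 0.4867 -0.1544 -0.0149  0.0525]
```

```bash
python3 -c "
from h import *
plan([.4945,-.1588,.362],-.0965,5,20)"
```

```text
at 2.45 [ 0.4978 -0.1572  0.4364] F [-0.8 -0.4  0.3] gap 30.05647149430913
[-0.4, -0.6, 14.9, -0.0002, -0.0001, 0.0007, 20]
[-0.4, -0.6, 14.9, -0.0002, -0.0001, 0.0007, 20]
[-0.4, -0.6, 14.9, -0.0002, -0.0001, 0.0007, 20]
[-0.4, -0.6, 14.9, -0.0002, -0.0001, 0.0007, 20]
[-0.4, -0.6, 14.9, -0.0002, -0.0001, 0.0007, 20]
```

Emit:
play_rows([
  [[-1,-1.5,0,0,0,0,20],[-1,-1.5,10,0,0,0,20],[0,0,15,0,0,0,20],[0,0,15,0,0,0,20],[0,0,15,0,0,0,20],[0,0,10,0,0,0,20],[0,0,8,0,0,0,20],[0,0,0,0,0,0,20]],
], grip_force=20)

```text
time_s: 3.45
eef_pos: [0.4948, -0.1597, 0.3631]
eef_rot: [-0.001, 0.74, 0.673, -0.0]
contact_force: [1.1, -0.2, 0.5]
finger_gap: 0.0198
finger_force: 0.0
```

```bash
python3 - <<'E'
from h import *
k,im=save('wrist','w2')
cv2.imwrite('pics/w2c.png',cv2.resize(im[180:420,160:420,::-1],None,fx=2.5,fy=2.5,interpolation=2))
E
```

```text
(no output)
```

View pics/w2c.png

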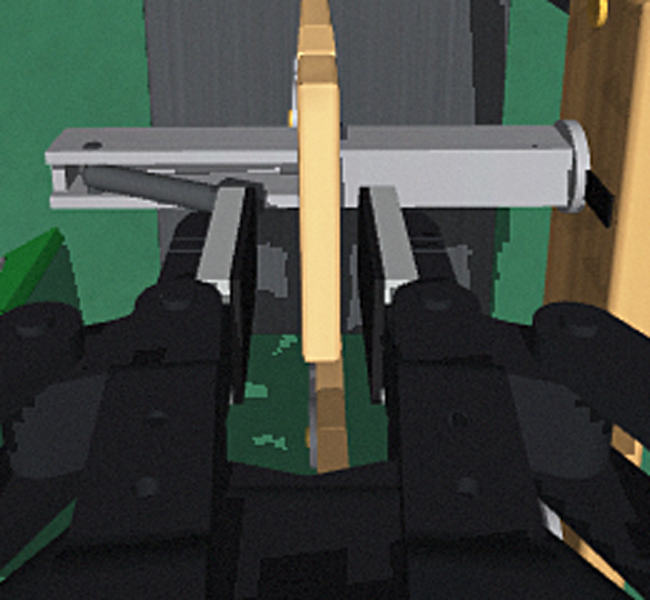

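Emit:
play_rows([
  [[1,0,3,0,0,0,20],[0,0,3,0,0,0,20],[0,0,2,0,0,0,20],[0,0,2,0,0,0,20],[0,0,2,0,0,0,20],[0,0,0,0,0,0,20]],
])

```text
time_s: 4.25
eef_pos: [0.4954, -0.1589, 0.3523]
eef_rot: [0.001, 0.74, 0.673, 0.001]
contact_force: [2.1, 0.1, 3.3]
finger_gap: 0.0196
finger_force: 1.5
```

Emit:
play_rows([
  [[0,0,2,0,0,0,20],[0,0,2,0,0,0,20],[0,0,1.5,0,0,0,20],[0,0,0,0,0,0,20]],
])

```text
time_s: 4.75
eef_pos: [0.4948, -0.1588, 0.3459]
eef_rot: [-0.0, 0.74, 0.673, -0.0]
contact_force: [1.0, -0.2, 2.4]
finger_gap: 0.02
finger_force: 1.3
```

Emit:
play_rows([
  [[0,0,2,0,0,0,20],[0,0,1.5,0,0,0,20],[0,0,1,0,0,0,20],[0,0,0,0,0,0,20]],
])

```text
time_s: 5.25
eef_pos: [0.495, -0.1588, 0.3417]
eef_rot: [0.0, 0.74, 0.673, 0.0]
contact_force: [1.6, -0.6, 2.0]
finger_gap: 0.0203
finger_force: 1.6
```

Emit:
play_rows([
  [[0,0,1,0,0,0,20],[0,0,1,0,0,0,20],[0,0,0,0,0,0,20]],
])

```text
time_s: 5.62
eef_pos: [0.495, -0.1588, 0.3397]
eef_rot: [0.0, 0.74, 0.673, 0.0]
contact_force: [2.6, -0.5, 3.1]
finger_gap: 0.0197
finger_force: 1.8
```

Emit:
play_rows([
  [[0,0,1,0,0,0,20],[0,0,0,0,0,0,20]],
])

```text
time_s: 5.88
eef_pos: [0.495, -0.1588, 0.3387]
eef_rot: [0.0, 0.74, 0.673, 0.0]
contact_force: [3.9, 0.8, 3.7]
finger_gap: 0.0196
finger_force: 1.9
```

Emit:
play_rows([
  [[0,0,1,0,0,0,20],[0,0,0,0,0,0,20]],
])

```text
time_s: 6.12
eef_pos: [0.495, -0.1588, 0.3379]
eef_rot: [0.0, 0.74, 0.673, 0.0]
contact_force: [2.6, 0.1, 5.3]
finger_gap: 0.02
finger_force: 2.5
```

Emit:
play_rows([
  [[0,0,1,0,0,0,20],[0,0,0,0,0,0,20]],
])

```text
time_s: 6.38
eef_pos: [0.4951, -0.1588, 0.3379]
eef_rot: [0.0, 0.74, 0.673, 0.0]
contact_force: [-0.1, 1.5, 11.0]
finger_gap: 0.0201
finger_force: 5.4
```

Emit:
play_rows([
  [[0,0,-1,0,0,0,16],[0,0,0,0,0,0,14],[0,0,0,0,0,0,14]],
])

```text
time_s: 6.75
eef_pos: [0.4948, -0.1588, 0.3381]
eef_rot: [-0.0, 0.74, 0.673, -0.0]
contact_force: [-0.2, 0.4, 7.1]
finger_gap: 0.0139
finger_force: 3.7
```

Emit:
play_rows([
  [[0,0,-0.3,0,0,0,11],[0,0,0,0,0,0,10],[0,0,0,0,0,0,10]],
])

```text
time_s: 7.12
eef_pos: [0.4947, -0.1588, 0.3381]
eef_rot: [-0.001, 0.74, 0.673, -0.001]
contact_force: [-0.1, 0.5, 6.3]
finger_gap: 0.0101
finger_force: 3.3
```

Emit:
play_rows([
  [[0,0,0,0,0,0,7],[0,0,0,0,0,0,6],[0,0,0,0,0,0,5]],
], grip_force=20)

```text
time_s: 7.5
eef_pos: [0.4947, -0.1588, 0.3381]
eef_rot: [-0.0, 0.74, 0.673, -0.0]
contact_force: [0.5, -0.2, 6.3]
finger_gap: 0.0081
finger_force: 22.9
```

Emit:
play_rows([
  [[0,0,0.4,0,0,0,5],[0,-1.5,0,0,0,0,5],[0,-1.5,0,0,0,0,5],[0,-1.5,0,0,0,0,5],[0,0,0,0,0,0,5]],
])

```text
time_s: 8.12
eef_pos: [0.4907, -0.1585, 0.3381]
eef_rot: [0.001, 0.74, 0.673, 0.0]
contact_force: [3.4, -0.8, 5.2]
finger_gap: 0.0081
finger_force: 24.3
```

Emit:
play_rows([
  [[0,-1.5,0.3,0,0,0,5],[0,-1.5,0,0,0,0,5],[0,-1.5,0,0,0,0,5],[0,0,0,0,0,0,5]],
])

```text
time_s: 8.62
eef_pos: [0.4864, -0.1581, 0.3381]
eef_rot: [0.001, 0.74, 0.673, 0.0]
contact_force: [4.7, -1.1, 6.9]
finger_gap: 0.0076
finger_force: 24.4
```

Emit:
play_rows([
  [[0,-1.5,0,0,0,0,5],[0,-1.5,0,0,0,0,5],[0,-1.5,0,0,0,0,5],[0,0,0,0,0,0,5]],
])

```text
time_s: 9.12
eef_pos: [0.4819, -0.1577, 0.3381]
eef_rot: [0.001, 0.74, 0.673, 0.0]
contact_force: [4.1, -0.0, 7.0]
finger_gap: 0.0076
finger_force: 23.4
```

Emit:
play_rows([
  [[0,-2,0,0,0,0,5],[0,-2,0,0,0,0,5],[0,-2,0,0,0,0,5],[0,-2,0,0,0,0,5],[0,0,0,0,0,0,5]],
])

```text
time_s: 9.75
eef_pos: [0.4739, -0.157, 0.3381]
eef_rot: [0.001, 0.74, 0.673, 0.0]
contact_force: [4.7, -0.2, 7.5]
finger_gap: 0.0075
finger_force: 22.7
```

Emit:
play_rows([
  [[0,-2.5,0,0,0,0,5],[0,-2.5,0,0,0,0,5],[0,-2.5,0,0,0,0,5],[0,-2.5,0,0,0,0,5],[0,-2.5,0,0,0,0,5],[0,0,0,0,0,0,5]],
])

```text
time_s: 10.5
eef_pos: [0.4614, -0.1558, 0.3381]
eef_rot: [0.001, 0.74, 0.673, 0.0]
contact_force: [3.9, -1.0, 7.6]
finger_gap: 0.0074
finger_force: 22.4
```

Emit:
play_rows([
  [[0,-2.5,0,0,0,0,5],[0,-2.5,0,0,0,0,5],[0,-2.5,0,0,0,0,5],[0,-2.5,0,0,0,0,5],[0,0,0,0,0,0,5]],
])

```text
time_s: 11.12
eef_pos: [0.4517, -0.155, 0.3386]
eef_rot: [0.002, 0.74, 0.673, 0.001]
contact_force: [4.2, -0.7, 8.7]
finger_gap: 0.0075
finger_force: 23.2
```

Emit:
play_rows([
  [[0,-2.5,-0.5,0,0,0,5],[0,-2.5,0,0,0,0,5],[0,-2.5,0,0,0,0,5],[0,-2.5,0,0,0,0,5],[0,0,0,0,0,0,5]],
])

```text
time_s: 11.75
eef_pos: [0.4417, -0.1542, 0.3396]
eef_rot: [0.002, 0.74, 0.673, 0.0]
contact_force: [2.6, -0.6, 11.8]
finger_gap: 0.0077
finger_force: 25.6
```

Emit:
play_rows([
  [[0,-2.5,0,0,0,0,5],[0,-2.5,0,0,0,0,5],[0,-2.5,0,0,0,0,5],[0,-2.5,0,0,0,0,5],[0,0,0,0,0,0,5]],
])

```text
time_s: 12.38
eef_pos: [0.4312, -0.1528, 0.338]
eef_rot: [0.0, 0.74, 0.673, 0.0]
contact_force: [3.3, 0.0, 5.2]
finger_gap: 0.0078
finger_force: 21.6
```

Emit:
play_rows([
  [[0,-4,0,0,0,0,5],[0,-4,0,0,0,0,5],[0,-5,0,0,0,0,5],[0,-6,0,0,0,0,5],[0,-6,0,0,0,0,5],[0,0,0,0,0,0,5]],
])

```text
time_s: 13.12
eef_pos: [0.4059, -0.1503, 0.3376]
eef_rot: [-0.0, 0.74, 0.673, -0.0]
contact_force: [0.8, -0.1, -1.2]
finger_gap: 0.0074
finger_force: 19.8
```

Emit:
play_rows([
  [[0,-2,-10,0,0,0,5],[0,0,-20,0,0,0,5],[0,0,-25,0,0,0,5],[0,0,-20,0,0,0,5],[0,0,-10,0,0,0,5],[0,0,0,0,0,0,5]],
], grip_force=35)

```text
time_s: 13.88
eef_pos: [0.4045, -0.1503, 0.4235]
eef_rot: [0.001, 0.74, 0.673, 0.0]
contact_force: [-0.7, -0.3, -1.6]
finger_gap: 0.0075
finger_force: 39.3
```

```bash
python3 -c "
from h import *
plan([.532,.182,.42],-.0388,9,5)"
```

```text
at 13.875 [ 0.4045 -0.1503  0.4235] F [-0.7 -0.3 -1.6] gap 7.4639065705135055
[38.1, 10.6, 0.4, 0.0001, 0.0001, -0.0062, 5]
[38.0, 10.9, 0.4, 0.0001, 0.0001, -0.0062, 5]
[38.0, 11.1, 0.4, 0.0001, 0.0001, -0.0062, 5]
[37.9, 11.3, 0.4, 0.0001, 0.0001, -0.0062, 5]
[37.8, 11.6, 0.4, 0.0001, 0.0001, -0.0062, 5]
[37.7, 11.8, 0.4, 0.0001, 0.0001, -0.0062, 5]
[37.7, 12.0, 0.4, 0.0001, 0.0001, -0.0062, 5]
[37.6, 12.3, 0.4, 0.0001, 0.0001, -0.0062, 5]
[37.5, 12.5, 0.4, 0.0001, 0.0001, -0.0062, 5]
```

Emit:
play_rows([
  [[20,3,0,0,0,-0.006,5],[38,10,0,0,0,-0.006,5],[38,11,0,0,0,-0.006,5],[38,11,0,0,0,-0.006,5],[38,11.5,0,0,0,-0.006,5],[38,12,0,0,0,-0.006,5],[38,12,0,0,0,-0.006,5],[38,12,0,0,0,-0.006,5],[37,12,0,0,0,-0.006,5],[18,9,0.5,0,0,-0.002,5]],
])

```text
time_s: 15.12
eef_pos: [0.5307, 0.185, 0.4208]
eef_rot: [-0.001, 0.72, 0.694, -0.001]
contact_force: [-0.3, 0.1, -1.0]
finger_gap: 0.0072
finger_force: 39.2
```

Emit:
play_rows([
  [[0,0,0,0,0,0,5],[0,0,0,0,0,0,5]],
])

```text
time_s: 15.38
eef_pos: [0.5304, 0.1827, 0.4215]
eef_rot: [-0.0, 0.721, 0.693, -0.001]
contact_force: [-0.3, -0.3, -1.3]
finger_gap: 0.0071
finger_force: 39.2
```

```bash
python3 - <<'E'
from h import *
import pickle
s=r.sense();print(s['eef_pos'],s['eef_rot'])
k,im=save('wrist','w3');pickle.dump(k,open('w3.pkl','wb'))
k2,im2=save('side','s3')
A=cv2.resize(im[:,:,::-1],(400,300));B=cv2.resize(im2[90:240,220:420,::-1],(400,300),interpolation=2)
cv2.imwrite('pics/c3.png',np.hstack([A,B]))
E
```

```text
[0.53041768 0.18268521 0.42147073] [-3.62040636e-04  7.20657095e-01  6.93291113e-01 -8.08221925e-04]
```

View pics/c3.png

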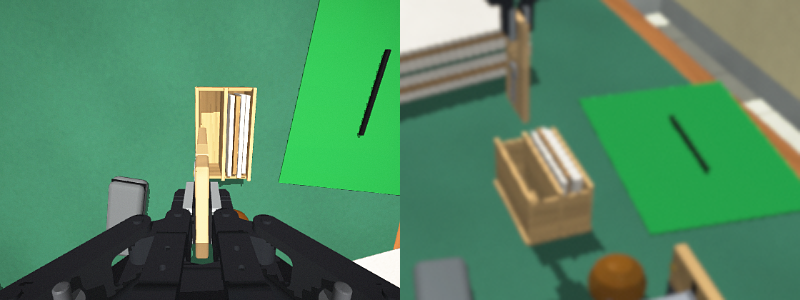

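```bash
python3 - <<'E'
from h import *
import pickle
k=pickle.load(open('w3.pkl','rb'))
def at(u,v,z=.073):
    d=ray(k,u*1.4,v*1.4);e=k['eye'];return (e+d*(z-e[2])/d[2]).round(4)
print('rimfar',at(196,88),at(199,91),at(224,91),at(228,91),at(255,89)); print('near',at(226,178),at(252,180))
im=cv2.imread('pics/w3.png'); cv2.imwrite('pics/w3c.png',cv2.resize(im[115:265,255:375],None,fx=4,fy=4,interpolation=2))
E
```

```text
rimfar [0.5243 0.249  0.073 ] [0.5282 0.245  0.073 ] [0.5617 0.2437 0.073 ] [0.567  0.2435 0.073 ] [0.6031 0.2447 0.073 ]
near [0.5633 0.1174 0.073 ] [0.6023 0.1127 0.073 ]
```

View pics/w3c.png

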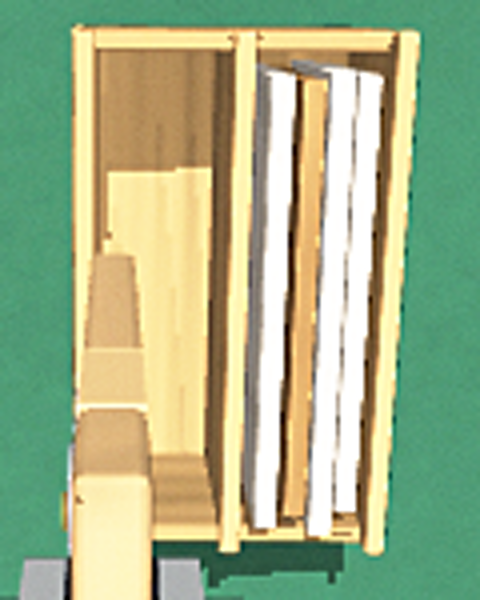

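Emit:
play_rows([
  [[-1.5,6,0,0,0,0,5],[0,6.5,0,0,0,0,5],[0,0,15,0,0,0,5],[0,0,25,0,0,0,5],[0,0,25,0,0,0,5],[0,0,20,0,0,0,5],[0,0,15,0,0,0,5],[0,0,10,0,0,0,5],[0,0,5,0,0,0,5],[0,0,0,0,0,0,5]],
])

```text
time_s: 16.73
eef_pos: [0.5432, 0.1813, 0.3074]
eef_rot: [0.0, 0.721, 0.693, 0.0]
contact_force: [0.3, 0.1, -0.1]
finger_gap: 0.0073
finger_force: 39.2
```

Emit:
play_rows([
  [[0,0,6,0,0,0,5],[0,0,6,0,0,0,5],[0,0,5,0,0,0,5],[0,0,4,0,0,0,5],[0,0,3,0,0,0,5],[0,0,2,0,0,0,5],[0,0,1.5,0,0,0,5],[0,0,1.5,0,0,0,5],[0,0,0,0,0,0,5]],
])

```text
time_s: 17.85
eef_pos: [0.5431, 0.1812, 0.2782]
eef_rot: [-0.0, 0.721, 0.693, -0.0]
contact_force: [-0.1, -0.6, -1.1]
finger_gap: 0.0071
finger_force: 39.2
```

Now down in 1 mm steps until contact.

Emit:
play_rows([
  [[0,0,1,0,0,0,5],[0,0,1,0,0,0,5],[0,0,1,0,0,0,5],[0,0,1,0,0,0,5],[0,0,1,0,0,0,5],[0,0,1,0,0,0,5],[0,0,0,0,0,0,5]],
])

```text
time_s: 18.73
eef_pos: [0.5431, 0.1812, 0.2722]
eef_rot: [-0.0, 0.721, 0.693, -0.0]
contact_force: [-0.9, 0.4, -1.2]
finger_gap: 0.0071
finger_force: 39.2
```

Emit:
play_rows([
  [[0,0,0.7,0,0,0,5],[0,0,0,0,0,0,5]],
])

```text
time_s: 18.98
eef_pos: [0.5431, 0.1812, 0.2716]
eef_rot: [-0.0, 0.721, 0.693, -0.0]
contact_force: [-0.1, 0.7, -1.1]
finger_gap: 0.0073
finger_force: 39.2
```

Emit:
play_rows([
  [[0,0,0.7,0,0,0,5],[0,0,0,0,0,0,5]],
])

```text
time_s: 19.23
eef_pos: [0.5432, 0.1812, 0.2709]
eef_rot: [0.0, 0.721, 0.693, 0.0]
contact_force: [1.3, -0.1, -0.8]
finger_gap: 0.0073
finger_force: 39.3
```

Emit:
play_rows([
  [[0,0,0.7,0,0,0,5],[0,0,0,0,0,0,5]],
])

```text
time_s: 19.48
eef_pos: [0.5434, 0.1812, 0.2709]
eef_rot: [0.0, 0.721, 0.693, 0.0]
contact_force: [-0.7, -0.8, 5.6]
finger_gap: 0.0075
finger_force: 40.1
```

Emit:
play_rows([
  [[0,0,0.7,0,0,0,5],[0,0,0,0,0,0,5]],
])

```text
time_s: 19.73
eef_pos: [0.5435, 0.1812, 0.2709]
eef_rot: [0.0, 0.721, 0.693, 0.0]
contact_force: [-2.0, -1.4, 9.2]
finger_gap: 0.0071
finger_force: 40.8
```

Emit:
play_rows([
  [[0,0,0.7,0,0,0,5],[0,0,0,0,0,0,5]],
])

```text
time_s: 19.98
eef_pos: [0.5437, 0.1812, 0.2709]
eef_rot: [0.001, 0.721, 0.693, 0.0]
contact_force: [-3.8, -0.5, 14.1]
finger_gap: 0.0073
finger_force: 41.4
```

Emit:
play_rows([
  [[0,0,-1.8,0,0,0,5],[0,0,0,0,0,0,9],[0,0,0,0,0,0,11],[0,0,0,0,0,0,14],[0,0,0,0,0,0,18],[0,0,0,0,0,0,22],[0,0,0,0,0,0,27],[0,0,0,0,0,0,32],[0,0,0,0,0,0,38],[0,0,0,0,0,0,44]],
])

```text
time_s: 21.22
eef_pos: [0.5431, 0.1812, 0.2706]
eef_rot: [0.0, 0.721, 0.693, 0.0]
contact_force: [0.2, 0.4, 0.3]
finger_gap: 0.0439
finger_force: 0.0
```

Emit:
play_rows([
  [[0,0,0,0,0,0,44],[0,0,-4,0,0,0,44],[0,0,-8,0,0,0,44],[0,0,-15,0,0,0,44],[0,0,-20,0,0,0,44],[0,0,-25,0,0,0,44],[0,0,-30,0,0,0,44],[0,0,-30,0,0,0,44],[0,0,0,0,0,0,44],[0,0,0,0,0,0,44]],
])

```text
time_s: 22.48
eef_pos: [0.5429, 0.1812, 0.4023]
eef_rot: [-0.0, 0.721, 0.693, -0.0]
contact_force: [-0.5, -0.6, 0.1]
finger_gap: 0.0442
finger_force: 0.0
```

```bash
python3 - <<'E'
from h import *
print(r.sense()['eef_pos'],r.sense()['contact_force'])
k,im=save('wrist','w4'); k2,im2=save('side','s4')
A=cv2.resize(im[:,:,::-1],(400,300));B=cv2.resize(im2[100:370,220:420,::-1],(400,540),interpolation=2)
cv2.imwrite('pics/c4.png',np.hstack([np.vstack([A,A[:240]*0]),B]))
E
```

```text
[0.5428909  0.18122088 0.40229654] [-0.5399842  -0.64048767  0.14653334]
```

View pics/c4.png

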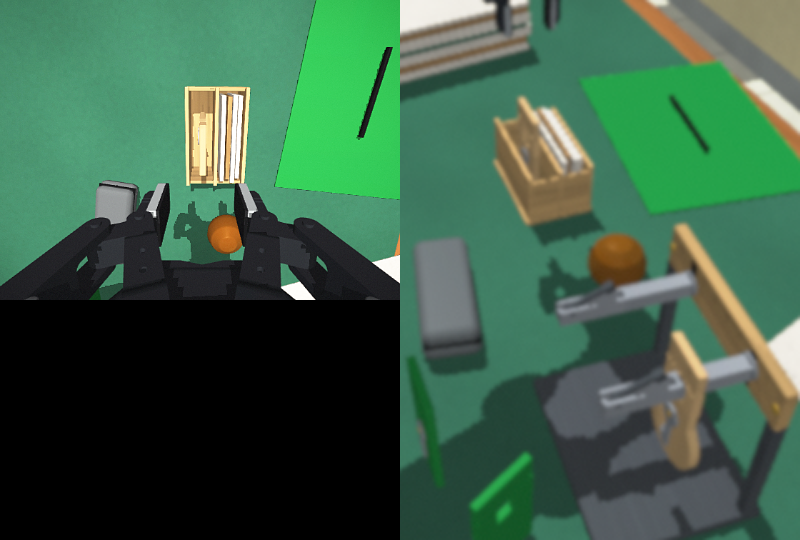

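The paddle stands upright in the empty pocket (wrist view, around (203,150)). The round paddle still hangs, the bystanders have not moved, and the gripper is clear.

```bash
python3 -c "
from workcell import r
print(r.hand_in())"
```

```text
the job is handed in; nothing more can be done
None
```

The rectangular paddle is off its peg and standing upright in the letter rack's empty pocket; the round paddle still hangs, the spectacle case and paperweight did not move, and the job was handed in at about 22.6 s (no verdict was returned).

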